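# Push a copper bar under a spring clip held open

## Robot

A 6-joint arm with a two-finger parallel gripper is mounted at the origin on a cart in front of the work surface, level with it; the furniture and walls round the work are solid. World frame = base frame: x ahead of the robot, y to its left, z up, the work surface at z = 0. Lengths are in m, angles in rad, forces in N, time in s.
With the tool pointing down it reaches from about 0.375 to 0.975 m from the base axis. Payload 3.8 kg.
Tool frame: the origin (TCP) lies on the centre line of the jaws, within the pads' length; the fingertips stand 25 mm ahead of it and the grasp point (between the pads) lies 6 mm ahead of it; z points along the fingers, y is the direction in which the jaws open and shut (so a half turn about z gives the same grasp; the last joint's range is limited). The gripper opens to 85 mm and grips with 20 to 120 N. Pads are 22 mm wide; open, the fingers measure 114 mm over their backs; the gripper's body (76 mm by 85 mm) begins 54 mm behind the grasp point. The pads swing forward as they close: fully open they stand 13 mm farther back than shut.
Start: joints at [1.182, 0.264, 1.604, -0, 1.274, -0.037], TCP at [0.233, 0.634, 0.221] pointing down, gripper open.
Joint ranges: [-2.63, 2.63], [-0.94, 2.18], [0.31, 2.57], [-1.31, 4.45], [0, 2.66], [-2.55, 2.55]. Speed limits (rad/s): [2.57, 2.57, 3.14, 3.14, 3.14, 3.14].

## Interface

Orientations are given as a rotation vector (axis times angle).
In Python, from workcell import bot gives the robot as it stands.
- The arm moves only by the tool servo_tool, never from a script. Its argument "moves" is a list of rows, each a list of 3 entries, a list of its own where there are three numbers: the closure in counts, from 0 (fully open) to 255 (shut), then the shift along the tool's x, y, z in m, then the turn about the tool's z in rad. A call has exactly 8 rows; each row shifts and turns the pose as measured when the row begins, along the tool's axes as they then stand; what a row does not reach is not made up. A row lasts 1/12 s, in which the tool goes at most 41.7 mm and 7.16 degrees, less where a joint would pass 70% of its speed; a pose out of reach is approached as far as the arm can. A call is refused whole if a number of a shift passes 0.0417 or a number of a turn 0.125, either way. A call with a gripper value outside its range is refused whole. The fingers move at their own pace and stop on an object; "newtons" is the grip in N (left out, the last holds). Time passes only in rows, so rows that do not move let the fingers close, or fill a call up. It gives the time, the measured TCP pose, the force and the opening at its end, in the units of the state.
- bot.read_state(): the state, without advancing time (a new reading comes with each control period).
- bot.read_camera(name): name is "side" or "top"; returns a dict with "pixels" (384x512x3 uint8, red, green, blue), "depth" (384x512 float32, m along the optical axis (not along the pixel's ray), 0 where there is no reading), "intrinsics" (3x3 intrinsics, pixels), "R" (3x3) and "t" (3): a world point X has camera coordinates R X + t. Camera axes: x right, y down, z forward; pixel columns grow to the right and rows downward; lengths in m; the calibration is good to about 2 mm. A picture is of the moment at which its call begins.
- bot.finish_job(): hands the job in, once; it reports no verdict.
The state is a dict: "time": time; "q": joint angles; "joint_vel": joint speeds; "joint_torque": joint torques, N m; "tool_pos": TCP position; "tcp_rot": TCP orientation; "wrist_force": force on the tool from outside, world axes, zero at the start; "torque": the same for the moment, N m; "width": opening from 0.0 (shut) to 1.0 (fully open).
Only numpy, scipy, OpenCV 4.12 (cv2) and the standard library are available. Lean on these libraries where they do the work, as an engineer would, in place of code of your own. Each camera call takes 0.05 s, during which the arm holds its last target.

## Task

A flat copper bar lies in the channel of the steel clip fixture, its far end just short of the clip. With one fingertip press the clip's long paddle down and keep it down so that the nose stays raised, and meanwhile push the bar's near end with the other fingertip, along the channel and under the nose, until the bar is against the end stop; then let the paddle go so that the nose springs down onto the bar. Only press and push: lift or tip nothing out of the channel, and leave the welding magnet, the square tube and the angle offcut beside the fixture where they are.

Things in the scene. Friction and masses are not known exactly. Their poses are not given: they have to be found in the camera images.
- fixture: Fixed steel fixture, base plate 10 mm thick, x -160 to +135, y -34 to +84 mm about its origin, which is at table height under the channel's centre line. +x: pushing direction, away from the robot; +y: the paddle's side; z up. The channel runs along x on the plate's top (z = 10 mm) between two rails, inner faces at y = -22.5 and +22.5 mm, 8 mm high, 6 mm thick.
- stop_face (a point): Middle of the end stop's face that the bar must reach, at fixture x = +120 mm. The stop's top is at z = 26 mm.
- shaft_mid (a point): Point on the axis of the clip's 10 mm shaft, which runs parallel to fixture x beside the channel at fixture y = 36, z = 20 mm (this point: x = 0). Its three bearing blocks reach z = 28 mm.
- clip (a joint): Clip angle in rad about the shaft; paddle and nose are one rigid rocker, paddle down means nose up. 0 = released, nose 0.5 mm above the channel floor, barring the way; 0.32 = nose resting on the bar; 0.46 = paddle fully down at a hard limit, nose tip 5 mm above the bar. A spring returns it to 0: pressing 28 mm from the shaft takes about 4 N at the start, 8 N fully down.
- paddle_mid (a point): Smooth flat steel plate of the clip, fixture x -147 to -11 mm, 36 x 3 mm, +y of the shaft. This point: mid-length on its top face, 26 mm out from the shaft. Fully pressed it is level: top at z = 15 mm (7 mm below the bar's top, 5 mm above the channel floor), y 42 to 78 mm; a fingertip can slide along it in x with unchanged force. Released it slopes 26 degrees, outer edge up at z = 34 mm.
- nose_tip (a point): Steel nose plate of the clip, 30 mm long (fixture x +75 to +105 mm), reaching 39 mm from the shaft over the channel, with a rounded lip at its free edge. This point: the lowest point of the lip, about over the channel's centre line, fixture x = +90 mm.
- bar: Loose flat copper bar, 150 x 40 x 12 mm, about 0.7 kg, lying in the channel on the floor; its long side is its own y axis (here along the channel). Origin: centre of its underside.
- bar_mid (a point): Centre of the copper bar. With the bar against the stop it is at fixture x = +45 mm, z = 16 mm.
- bar_near_end (a point): Middle of the bar's 40 x 12 mm end face that is to be pushed (the one nearer the robot, away from the clip), 6 mm below the bar's top.
- magnet: Arrow-shaped welding magnet, 64 x 80 x 16 mm, lying flat, loose, on the -y side of the fixture: leave alone. Origin at the centre of its underside.
- tube: Square tube offcut 40 x 90 x 40 mm, loose, on the +y side of the fixture: leave alone. Origin at the centre of its underside.
- spare_angle: Angle offcut 30 x 110 x 30 mm, loose, on the -y side of the fixture: leave alone. Origin at the centre of its underside.
Not all that is in view belongs to the job. Of the things that look like the bar, the smallest one is meant.

How it is judged:
On the way, in this order (a step that is already met when the one before it is completed fails the run):
1. a finger holds the paddle down, nose raised clear of the bar's height, the bar still short of the clip (value of joint clip above 0.37 rad and contact force between the fingers and clip above 1 N and x of bar_mid in the frame of fixture below 0.003 m), for 0.2 s.
2. the bar is pushed against the stop, under the nose, with the paddle still held down by a finger (x of bar_mid in the frame of fixture above 0.041 m and value of joint clip above 0.345 rad and contact force between the fingers and clip above 1 N), for 0.1 s.
At the end, for the whole second after the job is handed in: The bar lies flat in the channel within 4 mm of the end stop, at rest, and the released clip's nose presses on it (clip angle 0.27 to 0.36 rad, more than 2 N) (x of bar_mid in the frame of fixture above 0.041 m and height (world z) of bar_mid below 0.021 m and value of joint clip between 0.27 and 0.36 rad and contact force between clip and bar above 2 N and linear speed of bar below 0.01 m/s); the robot touches nothing.
It fails at once if the bar is lifted (its centre more than 10 mm above where it lies) (height (world z) of bar_mid above 0.026 m).
It fails at once if the bar is tipped: tilted more than 0.15 rad (angle between bar's own z axis and vertical above 0.15 rad).
It fails at once if the welding magnet is moved more than 15 mm (distance of magnet from where it was at the start of the episode above 0.015 m).
It fails at once if the square tube is moved more than 15 mm (distance of tube from where it was at the start of the episode above 0.015 m).
It fails at once if the angle offcut is moved more than 15 mm (distance of spare_angle from where it was at the start of the episode above 0.015 m).
It also fails if it takes over 38 s, if anything falls off the work surface, if the arm or the gripper's body presses on something with over 40 N, if the wrist force passes 120 N, or if a joint passes its speed limit or range.

## Working session

There is one attempt and no reset: what is moved stays moved. The work goes in short steps, Python scripts to look and compute and a tool call to move; the robot and the scene stay as the last step left them, time stands still between calls to the robot, and variables do not carry over. Pictures are saved under pics/ and viewed, and the job is handed in when it is done.

Besides the shell and the picture viewer there is one more tool, called after "Call:" as name(argument=value, ...) on one line, values as JSON. servo_tool: Moves the arm, as the interface text tells. Its arguments: {"type":"object","properties":{"moves":{"type":"array","items":{"type":"array"}},"newtons":{"type":"number"}},"required":["moves"]}

```bash
mkdir -p pics; ls; cat > h.py <<'E'
import numpy as np, cv2
from workcell import bot
def cam(n,name):
    c=bot.read_camera(n); cv2.imwrite(f'pics/{name}.png',cv2.cvtColor(c['pixels'],cv2.COLOR_RGB2BGR)); np.savez(f'pics/{name}.npz',**c); return c
def xyz(c):
    K=c['intrinsics'];d=c['depth'];v,u=np.mgrid[:d.shape[0],:d.shape[1]]
    P=np.stack([(u-K[0,2])/K[0,0]*d,(v-K[1,2])/K[1,1]*d,d],-1)
    return (P-c['t'])@c['R']
E
python3 - <<'E'
from h import *
s=bot.read_state();print(s)
for n in('top','side'):
    c=cam(n,n+'0');print(n,c['intrinsics'],c['R'],c['t'],-c['R'].T@c['t'])
E
```

```text
pics
{'time': 0.0, 'q': array([ 1.18208121e+00,  2.64752522e-01,  1.60538322e+00,  7.93530539e-06,
        1.27372808e+00, -3.68930810e-02]), 'joint_vel': array([ 0.00046868,  0.00061356, -0.00090522, -0.00073955,  0.00020848,
        0.00097535]), 'joint_torque': array([-3.79876556e-04, -5.15103257e+01, -3.67321908e+01,  1.37650836e-04,
        1.26366253e-02,  5.87471874e-06]), 'tool_pos': array([0.23231422, 0.63294389, 0.21965752]), 'tcp_rot': array([-0.54971298, -3.09262795,  0.00348403]), 'wrist_force': array([ 0.97642866, -0.47917967, -0.09664865]), 'torque': array([-0.02687218,  0.0055652 ,  0.04852482]), 'width': 1.0043513052216326}
top [[375.93430717   0.         254.80030305]
 [  0.         375.93430717 194.18446541]
 [  0.           0.           1.        ]] [[-0.02754659 -0.99961462  0.0034351 ]
 [-0.97632979  0.02616713 -0.21469843]
 [ 0.2145258  -0.009268   -0.97667435]] [0.09337476 0.626574   0.93165301] [0.41445142 0.0855777  1.0441253 ]
side [[396.37963546   0.         256.43499423]
 [  0.         396.37963546 191.10294737]
 [  0.           0.           1.        ]] [[-0.99934273  0.03599248  0.00431902]
 [ 0.01333305  0.47573329 -0.87948852]
 [-0.03370967 -0.87885287 -0.4759005 ]] [0.61963555 0.00109132 1.08604279] [0.65582388 0.93165043 0.51513189]
```

View pics/top0.png

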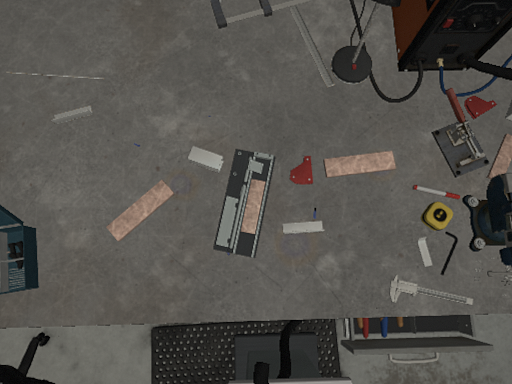

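View pics/side0.png

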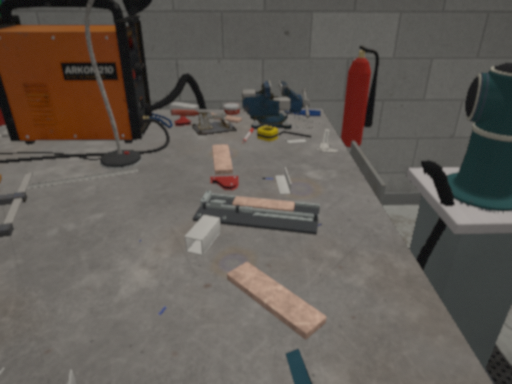

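Top view: bar-like copper pieces are at (140,210), (360,164), (503,155, partly hidden) and (254,206). The one at (254,206) is the smallest and lies in the fixture channel, so I take that one. The paddle is at about (229,222), the magnet (302,171), the tube (206,158) and the angle (303,227). Next is a close crop and measurements.

```bash
python3 - <<'E'
from h import *
c=np.load('pics/top0.npz'); im=cv2.imread('pics/top0.png')
cv2.imwrite('pics/crop0.png',cv2.resize(im[140:265,180:330],None,fx=4.6,fy=4.6,interpolation=cv2.INTER_CUBIC))
X=xyz(c)
d=X[...,2]
hm=np.clip(d*1000*5+20,0,255).astype(np.uint8)
cv2.imwrite('pics/hm0.png',cv2.resize(hm[140:265,180:330],None,fx=4.6,fy=4.6,interpolation=cv2.INTER_NEAREST))
hsv=cv2.cvtColor(im,cv2.COLOR_BGR2HSV)
m=((hsv[...,0]<14)&(hsv[...,1]>50)&(hsv[...,2]>110)).astype(np.uint8)
n,l,st,ce=cv2.connectedComponentsWithStats(m)
for i in range(1,n):
    if st[i,4]>150:
        P=X[l==i]; r=cv2.minAreaRect((P[:,:2]*1000).astype(np.float32)); print(ce[i],st[i,4],r,np.median(P[:,2]))
# fixture footprint: height>5mm near
E
```

```text
[502.81983806 157.55263158] 494 ((569.5882568359375, -314.367431640625), (90.44528198242188, 853.1787109375), 27.252355575561523) 0.011995239903444144
[359.67482242 163.50907656] 1267 ((627.9509887695312, -92.47439575195312), (142.2923583984375, 537.4862060546875), 35.34480285644531) 0.01569403305997903
[139.56531049 210.16630978] 1401 ((489.4638366699219, 289.660400390625), (385.8805236816406, 200.50604248046875), 42.361961364746094) 0.015203337474988948
[252.61517615 206.08265583] 738 ((549.9968872070312, 90.74554443359375), (49.02266311645508, 266.82177734375), 81.7726821899414) 0.02149914288547425
```

View pics/crop0.png

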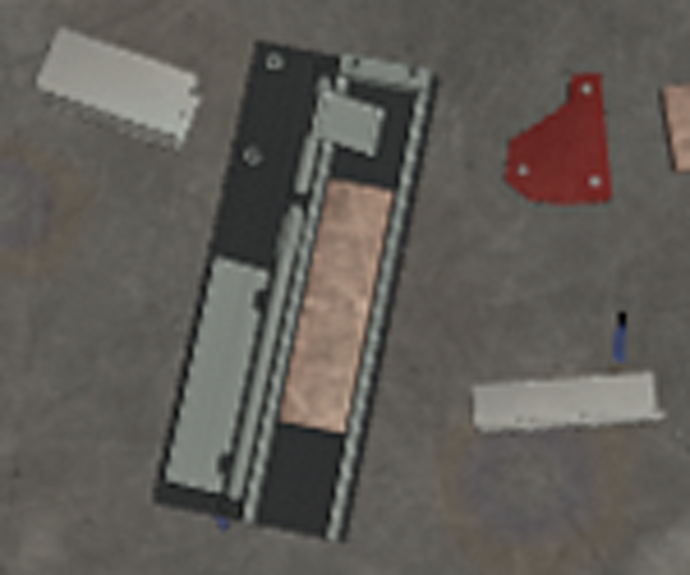

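View pics/hm0.png

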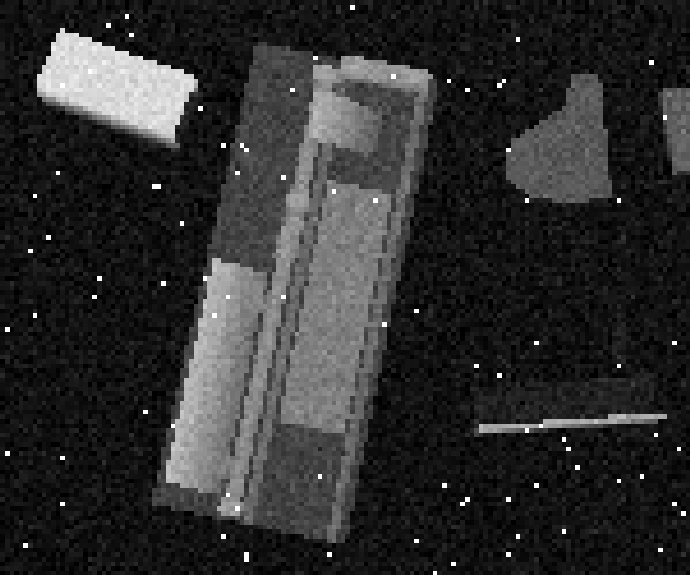

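```bash
cat >> h.py <<'E'
def ray(c,u,v,z):
    K=c['intrinsics'];R=c['R'];o=-R.T@c['t'];d=R.T@np.linalg.solve(K,[u,v,1.]);return o+d*(z-o[2])/d[2]
def rigid(F,W):
    F=np.array(F);W=np.array(W)
    f=F-F.mean(0);w=W-W.mean(0)
    a=np.arctan2((f[:,0]*w[:,1]-f[:,1]*w[:,0]).sum(),(f*w).sum())
    R=np.array([[np.cos(a),-np.sin(a)],[np.sin(a),np.cos(a)]]);t=W.mean(0)-R@F.mean(0)
    return a,R,t,(W-(F@R.T+t))
E
python3 - <<'E'
from h import *
c=np.load('pics/top0.npz'); X=xyz(c)
pt=lambda x,y,z: ray(c,180+(x+.5)/4.6-.5,140+(y+.5)/4.6-.5,z)
cs=[(258,42),(153,503),(345,542),(437,68)]
F=[(.135,.084),(-.16,.084),(-.16,-.034),(.135,-.034)]
W=[pt(*p,.010)[:2] for p in cs]
a,R,t,e=rigid(F,W);print('plate fit',a,t,e*1000)
f=lambda p:R.T@(p[:2]-t)
# bar top corners
for n,p,z in [('barFL',(330,180),.022),('barFR',(393,189),.022),('barNL',(280,425),.022),('barNR',(345,434),.022),('stopL',(342,57),.026),('stopR',(437,72),.026),('padFI',(268,270),.021),('padNO',(166,483),.034),('padFO',(214,259),.034),('padNI',(222,492),.021)]:
    print(n,f(pt(*p,z))*1000,pt(*p,z)*1000)
# depth-based segmentation of bar/paddle
d=X.reshape(-1,3); g=(d[:,:2]-t)@R
for nm,b in [('table',(-.3,-.2,0,.1)),('bar',(-.06,.04,-.012,.012)),('pad inner',(-.13,-.03,.045,.055)),('pad outer',(-.13,-.03,.065,.073)),('floor',(-.15,-.12,-.015,.015))]:
    k=(g[:,0]>b[0])&(g[:,0]<b[1])&(g[:,1]>b[2])&(g[:,1]<b[3]);print(nm,k.sum(),np.median(d[k,2])*1000)
for n,(x,y) in dict(shaft=(0,.036),ne=(-.1,0)).items(): print(n,R@[x,y]+t)
E
```

```text
plate fit -0.22263520595029293 [0.62984071 0.07740199] [[-2.42370519 -2.21640503]
 [-0.6073726  -0.32848474]
 [-0.49842708  1.56080264]
 [ 3.52950487  0.98408713]]
barFL [50.92477849 18.65221538] [683.62702845  84.34962674  22.        ]
barFR [ 52.84594788 -20.15481335] [676.93216802  46.07619974  22.        ]
barNL [-101.79821418   18.34528547] [534.60562449 117.77159343  22.        ]
barNR [-99.55433979 -20.43677311] [528.23101779  79.45126685  22.        ]
stopL [128.36546311  26.52769382] [760.8953081   74.93178435  26.        ]
stopR [130.26466909 -32.84696881] [749.63768139  16.60320314  26.        ]
padFI [-11.21147119  44.45246891] [628.72107495 123.23282204  21.        ]
padNO [-148.99607954   75.78898331] [501.25625078 184.21883708  34.        ]
padFO [-13.46425365  76.38295637] [633.57416274 154.87264816  34.        ]
padNI [-146.93802826   43.86927851] [496.21561878 152.63252425  21.        ]
table 1401 -0.6645484333574818
bar 306 21.518624522608018
pad inner 141 20.1803001084597
pad outer 111 29.96559760921314
floor 122 9.51282055751209
shaft [0.63778953 0.11251347]
ne [0.53230881 0.09948204]
```

```bash
cat >> h.py <<'E'
from scipy.spatial.transform import Rotation as Ro
A=-0.222; T=np.array([.6298,.0774]); RF=np.array([[np.cos(A),-np.sin(A)],[np.sin(A),np.cos(A)]])
def stat(goal=None):
    s=bot.read_state();p=s['tool_pos'];R=Ro.from_rotvec(s['tcp_rot']).as_matrix()
    print('t',round(s['time'],2),'p',p.round(4),'fix mm',((RF.T@(p[:2]-T))*1000).round(1),'z',round(p[2]*1000,1),'F',s['wrist_force'].round(1),'Ffix',(RF.T@s['wrist_force'][:2]).round(1),'w',round(s['width']*85,1))
    ang=np.arctan2(R[1,1],R[0,1]); print('turn needed',-( (np.pi/2+A)-ang),'tilt',R[:,2].round(4))
    if goal is not None:
        g=np.r_[RF@np.array(goal[:2])+T,goal[2]]; print('goal world',g.round(4),'tool shift now',(R.T@(g-p)).round(4))
        fy=np.array([RF@[0,1]]).ravel();fx=RF@[1,0];
        Rg=np.c_[np.r_[-fx,0],np.r_[fy,0],[0,0,-1]];print('shift after aligned',(Rg.T@(g-p)).round(4))
E
python3 -c "
from h import *;stat((-.125,.031,.12))"
```

```text
t 0.1 p [0.2324 0.633  0.2198] fix mm [-510.   454.5] z 219.8 F [ 0.  -1.1 -0.7] Ffix [ 0.3 -1. ] w 84.9
turn needed -0.12985111875015698 tilt [-8.0e-04 -1.9e-03 -1.0e+00]
goal world [0.5147 0.1352 0.12  ] tool shift now [-0.4366 -0.3698  0.1005]
shift after aligned [-0.385  -0.4235  0.0998]
```

Call:
servo_tool(moves=[[110, [0, 0, 0], -0.065], [110, [0, 0, 0], -0.065], [110, [-0.027, -0.029, 0], 0], [110, [-0.027, -0.029, 0], 0], [110, [-0.027, -0.029, 0], 0], [110, [-0.027, -0.029, 0], 0], [110, [-0.027, -0.029, 0], 0], [110, [-0.027, -0.029, 0], 0]], newtons=20)

```text
time: 0.77
tool_pos: [0.3511, 0.4258, 0.2129]
tcp_rot: [-0.317, -3.119, 0.012]
wrist_force: [1.7, 0.6, 0.3]
width: 0.57
```

```bash
python3 -c "
from h import *;stat((-.125,.031,.12))"
```

```text
t 0.77 p [0.3511 0.4258 0.2129] fix mm [-348.6  278.5] z 212.9 F [1.7 0.6 0.3] Ffix [1.5 1. ] w 48.4
turn needed 0.019689511156030015 tilt [-0.007  -0.0071 -1.    ]
goal world [0.5147 0.1352 0.12  ] tool shift now [-0.2191 -0.251   0.0938]
shift after aligned [-0.2236 -0.2475  0.0929]
```

Call:
servo_tool(moves=[[110, [-0.027, -0.03, 0], 0.015], [110, [-0.027, -0.03, 0], 0], [110, [-0.027, -0.03, 0], 0], [110, [-0.027, -0.03, 0], 0], [110, [-0.027, -0.03, 0], 0], [110, [-0.027, -0.03, 0], 0], [110, [-0.027, -0.03, 0], 0], [110, [0, 0, 0], 0]])

```text
time: 1.43
tool_pos: [0.4934, 0.1638, 0.2108]
tcp_rot: [-0.346, -3.115, 0.021]
wrist_force: [0.0, -0.1, -0.4]
width: 0.57
```

```bash
python3 -c "
from h import *;stat((-.125,.031,.12))"
```

```text
t 1.43 p [0.4934 0.1638 0.2108] fix mm [-152.    54.2] z 210.8 F [ 0.  -0.1 -0.4] Ffix [ 0.  -0.1] w 48.4
turn needed 0.000865315754466911 tilt [-0.0084 -0.0123 -0.9999]
goal world [0.5147 0.1352 0.12  ] tool shift now [-0.0275 -0.022   0.0909]
shift after aligned [-0.027  -0.0232  0.0908]
```

Call:
servo_tool(moves=[[110, [-0.009, -0.007, 0.015], 0], [110, [-0.009, -0.007, 0.02], 0], [110, [-0.009, -0.007, 0.02], 0], [110, [0, 0, 0.02], 0], [110, [0, 0, 0.015], 0], [110, [0, 0, 0], 0], [110, [0, 0, 0], 0], [110, [0, 0, 0], 0]])

```text
time: 2.1
tool_pos: [0.5151, 0.1321, 0.1169]
tcp_rot: [-0.361, -3.112, 0.019]
wrist_force: [-0.7, -0.2, 0.7]
width: 0.57
```

```bash
python3 - <<'E'
from h import *
stat((-.125,.031,.08))
for n in('top','side'):
    c=cam(n,n+'1')
im=cv2.imread('pics/top1.png'); a=cv2.resize(im[140:265,180:330],None,fx=3,fy=3,interpolation=cv2.INTER_CUBIC)
im=cv2.imread('pics/side1.png'); b=cv2.resize(im[140:265,180:330],None,fx=3,fy=3,interpolation=cv2.INTER_CUBIC)
cv2.imwrite('pics/c1.png',np.vstack([a,b])[:,:][:750]) if 0 else cv2.imwrite('pics/c1.png',cv2.resize(np.hstack([a,b]),(800,333)))
E
```

```text
t 2.1 p [0.5151 0.1321 0.1169] fix mm [-123.9   28.1] z 116.9 F [-0.7 -0.2  0.7] Ffix [-0.6 -0.3] w 48.5
turn needed -0.008760576509258433 tilt [-0.0105 -0.0112 -0.9999]
goal world [0.5147 0.1352 0.08  ] tool shift now [0.0008 0.0034 0.0368]
shift after aligned [0.0011 0.0029 0.0369]
```

View pics/c1.png

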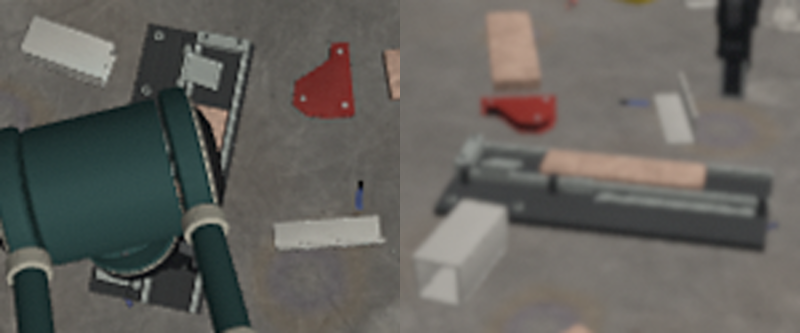

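```bash
python3 - <<'E'
from h import *
im=cv2.imread('pics/side1.png'); cv2.imwrite('pics/c1b.png',cv2.resize(im[100:250,200:400],None,fx=4,fy=4,interpolation=cv2.INTER_CUBIC))
E
```

```text
(no output)
```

View pics/c1b.png

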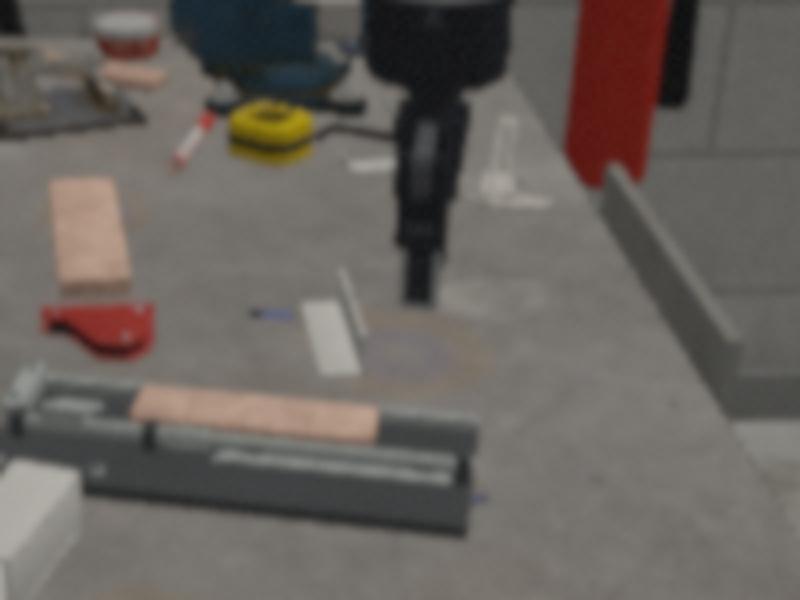

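```bash
python3 - <<'E'
from h import *
c=np.load('pics/side1.npz');X=xyz(c)
for z in (.08,.09,.1,.11):
    p=ray(c,304.5,175.5,z);print(z,p.round(4),RF.T@(p[:2]-T)*1000)
print(X[168:176,302:308].reshape(-1,3).round(3)[::5])
E
```

```text
0.08 [0.5024 0.0498 0.08  ] [-118.21148721  -54.94146631]
0.09 [0.5059 0.0701 0.09  ] [-119.23400442  -34.39694254]
0.1 [0.5094 0.0904 0.1   ] [-120.25652164  -13.85241877]
0.11 [0.513  0.1106 0.11  ] [-121.27903886    6.69210501]
[[0.529 0.166 0.155]
 [0.519 0.168 0.156]
 [0.521 0.17  0.155]
 [0.523 0.168 0.152]
 [0.525 0.17  0.15 ]
 [0.526 0.165 0.145]
 [0.529 0.169 0.145]
 [0.518 0.169 0.145]
 [0.52  0.171 0.143]
 [0.522 0.168 0.139]]
```

```bash
python3 - <<'E'
from h import *
c=np.load('pics/side1.npz');X=xyz(c)
for v in range(150,200,3): print(v,X[v,304].round(3),X[v,301].round(3))
# table/fixture checks
for u,v in [(330,240),(316,226),(200+420/4,100+480/4),(250,203)]: print(u,v,X[int(v),int(u)].round(3),RF.T@(X[int(v),int(u),:2]-T))
stat()
E
```

```text
150 [0.532 0.194 0.208] [0.538 0.194 0.208]
153 [0.531 0.191 0.201] [0.537 0.19  0.2  ]
156 [0.517 0.107 0.158] [0.535 0.18  0.189]
159 [0.529 0.186 0.185] [0.535 0.184 0.184]
162 [0.529 0.184 0.177] [0.535 0.183 0.177]
165 [0.526 0.169 0.163] [0.531 0.161 0.16 ]
168 [0.525 0.169 0.157] [0.531 0.162 0.153]
171 [0.525 0.17  0.15 ] [0.531 0.165 0.148]
174 [0.524 0.169 0.142] [0.53  0.166 0.141]
177 [0.523 0.163 0.132] [0.529 0.16  0.131]
180 [ 0.48  -0.083  0.   ] [ 0.489 -0.078  0.003]
183 [ 0.483 -0.063  0.001] [ 0.491 -0.065 -0.   ]
186 [ 0.485 -0.047 -0.001] [ 0.494 -0.044  0.001]
189 [ 0.487 -0.029 -0.   ] [ 0.496 -0.027  0.001]
192 [ 0.49  -0.01   0.001] [ 0.498 -0.012 -0.   ]
195 [ 0.492  0.004 -0.001] [ 0.5    0.003 -0.002]
198 [ 0.495  0.021 -0.001] [0.503 0.025 0.002]
330 240 [0.464 0.214 0.   ] [-0.19189456  0.09659244]
316 226 [0.489 0.173 0.011] [-0.15826333  0.06229977]
305.0 220.0 [0.517 0.183 0.034] [-0.13279442  0.07780038]
250 203 [0.639 0.084 0.023] [0.00750395 0.00896456]
t 2.2 p [0.516  0.1323 0.1179] fix mm [-123.1   28.5] z 117.9 F [0.2 0.5 0. ] Ffix [0.1 0.6] w 48.4
turn needed -0.00856290297821749 tilt [-0.0082 -0.0107 -0.9999]
```

```bash
python3 - <<'E'
from h import *
stat()
c=cam('side','side2');X=xyz(c)
m=(X[...,2]>.06)&(abs(X[...,0]-.52)<.15)&(abs(X[...,1]-.14)<.12)&(c['depth']>0)
P=X[m]
for a in np.arange(.06,.34,.01):
    k=(P[:,2]>a)&(P[:,2]<a+.01)
    if k.sum()>2: print(round(a,2),k.sum(),np.percentile(P[k],[5,95],axis=0).round(3).tolist())
c=cam('top','top2');X=xyz(c)
im=c['pixels'][:,:,::-1]
cv2.imwrite('pics/top2c.png',cv2.resize(im[120:300,150:340],None,fx=4,fy=4,interpolation=cv2.INTER_CUBIC)[:600])
s=bot.read_state();print(s['q'])
E
```

```text
t 2.2 p [0.516  0.1323 0.1179] fix mm [-123.1   28.5] z 117.9 F [0.2 0.5 0. ] Ffix [0.1 0.6] w 48.4
turn needed -0.00856290297821749 tilt [-0.0082 -0.0107 -0.9999]
0.13 35 [[0.502, 0.111, 0.131], [0.534, 0.167, 0.139]]
0.14 43 [[0.501, 0.111, 0.141], [0.532, 0.171, 0.148]]
0.15 51 [[0.511, 0.107, 0.151], [0.532, 0.171, 0.16]]
0.16 47 [[0.512, 0.107, 0.16], [0.533, 0.171, 0.169]]
0.17 16 [[0.511, 0.166, 0.176], [0.537, 0.188, 0.18]]
0.18 64 [[0.517, 0.162, 0.181], [0.54, 0.19, 0.189]]
0.19 36 [[0.502, 0.145, 0.192], [0.54, 0.194, 0.2]]
0.2 78 [[0.506, 0.152, 0.201], [0.541, 0.196, 0.21]]
0.21 67 [[0.507, 0.152, 0.21], [0.542, 0.199, 0.22]]
0.22 116 [[0.501, 0.127, 0.221], [0.541, 0.2, 0.23]]
0.23 160 [[0.5, 0.122, 0.231], [0.539, 0.198, 0.239]]
0.24 55 [[0.514, 0.163, 0.241], [0.534, 0.173, 0.25]]
0.25 86 [[0.496, 0.15, 0.251], [0.549, 0.171, 0.26]]
0.26 171 [[0.488, 0.146, 0.261], [0.553, 0.172, 0.269]]
0.27 176 [[0.488, 0.145, 0.271], [0.554, 0.171, 0.279]]
0.28 184 [[0.487, 0.143, 0.28], [0.553, 0.172, 0.29]]
0.29 183 [[0.488, 0.142, 0.291], [0.553, 0.172, 0.299]]
0.3 210 [[0.488, 0.136, 0.301], [0.55, 0.168, 0.31]]
0.31 134 [[0.493, 0.148, 0.311], [0.551, 0.172, 0.32]]
0.32 195 [[0.489, 0.145, 0.32], [0.552, 0.172, 0.329]]
0.33 203 [[0.488, 0.142, 0.331], [0.554, 0.173, 0.339]]
0.34 197 [[0.49, 0.144, 0.34], [0.553, 0.171, 0.349]]
[ 0.21000758  0.09185144  2.00471263 -0.01020673  1.0541761  -1.12509742]
```

View pics/top2c.png

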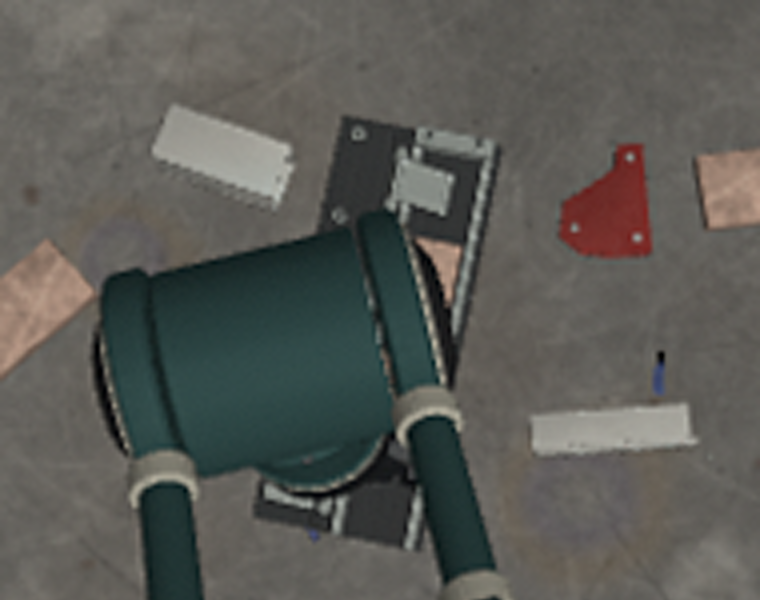

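Call:
servo_tool(moves=[[110, [0.0, 0.003, 0.01], -0.008], [110, [0, 0, 0.012], 0], [110, [0, 0, 0.012], 0], [110, [0, 0, 0.01], 0], [110, [0, 0, 0.0], 0], [110, [0, 0, 0], 0], [110, [0, 0, 0], 0], [110, [0, 0, 0], 0]])

```text
time: 2.97
tool_pos: [0.5185, 0.1363, 0.0721]
tcp_rot: [-0.345, -3.121, 0.015]
wrist_force: [-0.1, -0.2, 0.1]
width: 0.566
```

```bash
cat >> h.py <<'E'
def side(name):
    c=cam('side',name);X=xyz(c)
    cv2.imwrite(f'pics/{name}c.png',cv2.resize(c['pixels'][100:250,200:400,::-1],None,fx=4,fy=4,interpolation=cv2.INTER_CUBIC))
    return c,X
E
python3 - <<'E'
from h import *
stat((-.123,.031,.065))
c,X=side('side3')
for v in range(176,212,2): print(v,X[v,304].round(3),X[v,301].round(3))
E
```

```text
t 2.97 p [0.5185 0.1363 0.0721] fix mm [-121.5   33. ] z 72.1 F [-0.1 -0.2  0.1] Ffix [-0.1 -0.2] w 48.1
turn needed 0.0016849301643044878 tilt [-0.0026 -0.0095 -1.    ]
goal world [0.5166 0.1347 0.065 ] tool shift now [ 0.0015 -0.0019  0.0071]
shift after aligned [ 0.0015 -0.002   0.0071]
176 [0.515 0.114 0.11 ] [0.521 0.11  0.108]
178 [0.527 0.187 0.142] [0.533 0.187 0.142]
180 [0.527 0.189 0.138] [0.533 0.19  0.139]
182 [0.527 0.19  0.134] [0.534 0.192 0.135]
184 [0.524 0.175 0.121] [0.53  0.172 0.12 ]
186 [0.523 0.172 0.115] [0.529 0.17  0.114]
188 [0.523 0.171 0.109] [0.53  0.174 0.111]
190 [0.523 0.176 0.107] [0.529 0.172 0.105]
192 [0.523 0.174 0.101] [0.529 0.173 0.101]
194 [0.523 0.176 0.097] [0.528 0.171 0.094]
196 [0.521 0.167 0.087] [0.527 0.164 0.085]
198 [ 0.495  0.021 -0.001] [0.503 0.023 0.001]
200 [0.497 0.037 0.003] [0.504 0.034 0.001]
202 [0.498 0.045 0.001] [0.506 0.044 0.001]
204 [0.505 0.086 0.019] [0.512 0.082 0.017]
206 [0.504 0.084 0.012] [0.511 0.079 0.009]
208 [0.505 0.089 0.009] [0.513 0.09  0.01 ]
210 [0.506 0.1   0.01 ] [0.514 0.1   0.01 ]
```

View pics/side3c.png

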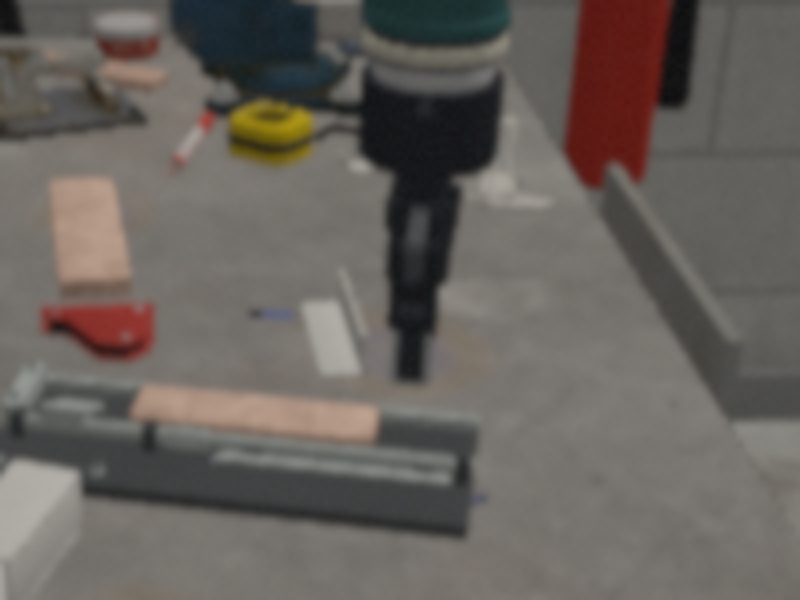

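Side view: the paddle-side finger's tip is at crop (410,380). Depth puts it at z≈0.083, about 11 mm above the reported TCP, where the description says 25 mm below it. I'll trust contact instead and descend in small steps.

Call:
servo_tool(moves=[[110, [0.001, -0.002, 0.004], 0], [110, [0, 0, 0.004], 0], [110, [0, 0, 0.004], 0], [110, [0, 0, 0.004], 0], [110, [0, 0, 0.002], 0], [110, [0, 0, 0], 0], [110, [0, 0, 0], 0], [110, [0, 0, 0], 0]])

```text
time: 3.68
tool_pos: [0.5182, 0.1343, 0.0538]
tcp_rot: [0.346, 3.121, -0.014]
wrist_force: [-0.1, -0.6, 0.5]
width: 0.571
```

```bash
python3 - <<'E'
from h import *
stat((-.123,.031,.05))
E
```

```text
t 3.68 p [0.5182 0.1343 0.0538] fix mm [-121.4   30.9] z 53.8 F [-0.1 -0.6  0.5] Ffix [ 0.  -0.6] w 48.6
turn needed 0.0013252666068841457 tilt [ 3.0e-04 -8.8e-03 -1.0e+00]
goal world [0.5166 0.1347 0.05  ] tool shift now [0.0016 0.0001 0.0038]
shift after aligned [0.0016 0.0001 0.0038]
```

Call:
servo_tool(moves=[[110, [0.0005, 0, 0.002], 0], [110, [0, 0, 0.002], 0], [110, [0, 0, 0.002], 0], [110, [0, 0, 0.002], 0], [110, [0, 0, 0.002], 0], [110, [0, 0, 0.002], 0], [110, [0, 0, 0], 0], [110, [0, 0, 0], 0]])

```text
time: 4.35
tool_pos: [0.5181, 0.1345, 0.0408]
tcp_rot: [0.346, 3.12, -0.013]
wrist_force: [0.2, 0.9, -0.6]
width: 0.569
```

```bash
python3 - <<'E'
from h import *
stat()
c,X=side('side4')
for v in range(190,222,2): print(v,X[v,304].round(3),X[v,301].round(3))
E
```

```text
t 4.35 p [0.5181 0.1345 0.0408] fix mm [-121.6   31. ] z 40.8 F [ 0.2  0.9 -0.6] Ffix [-0.1  1. ] w 48.4
turn needed 0.001418913769667851 tilt [ 0.0011 -0.0087 -1.    ]
190 [0.525 0.185 0.112] [0.531 0.18  0.109]
192 [0.525 0.187 0.108] [0.532 0.189 0.109]
194 [0.525 0.19  0.105] [0.531 0.189 0.104]
196 [0.522 0.174 0.091] [0.528 0.171 0.089]
198 [0.522 0.173 0.086] [0.527 0.169 0.083]
200 [0.521 0.172 0.08 ] [0.528 0.172 0.08 ]
202 [0.52  0.171 0.074] [0.527 0.172 0.075]
204 [0.52  0.172 0.07 ] [0.527 0.169 0.068]
206 [0.52  0.171 0.063] [0.526 0.169 0.063]
208 [0.519 0.166 0.055] [0.525 0.164 0.055]
210 [0.506 0.099 0.01 ] [0.514 0.103 0.012]
212 [0.508 0.11  0.011] [0.515 0.11  0.011]
214 [0.514 0.143 0.025] [0.521 0.143 0.025]
216 [0.513 0.144 0.02 ] [0.521 0.145 0.021]
218 [0.515 0.154 0.021] [0.523 0.159 0.025]
220 [0.519 0.181 0.033] [0.526 0.18  0.032]
```

View pics/side4c.png

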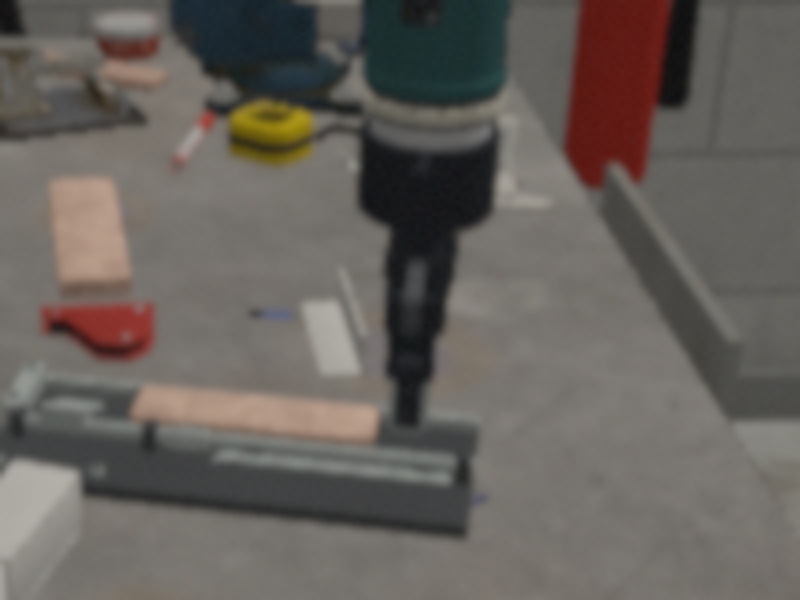

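Call:
servo_tool(moves=[[110, [0.0005, 0, 0.004], 0], [110, [0, 0, 0.004], 0], [110, [0, 0, 0.004], 0], [110, [0, 0, 0.003], 0], [110, [0, 0, 0.002], 0], [110, [0, 0, 0.002], 0], [110, [0, 0, 0.001], 0], [110, [0, 0, 0.0], 0]])

```text
time: 5.07
tool_pos: [0.5173, 0.1343, 0.0184]
tcp_rot: [0.346, 3.121, -0.014]
wrist_force: [0.4, -0.8, -0.4]
width: 0.569
```

```bash
python3 - <<'E'
from h import *
stat()
c,X=side('side5')
for v in range(204,226,2): print(v,X[v,304].round(3),X[v,301].round(3))
E
```

```text
t 5.07 p [0.5173 0.1343 0.0184] fix mm [-122.3   30.8] z 18.4 F [ 0.4 -0.8 -0.4] Ffix [ 0.5 -0.7] w 48.4
turn needed 0.0014598800555858382 tilt [ 6.0e-04 -8.8e-03 -1.0e+00]
204 [0.524 0.19  0.08 ] [0.53  0.189 0.08 ]
206 [0.52  0.172 0.064] [0.526 0.165 0.06 ]
208 [0.52  0.172 0.059] [0.526 0.17  0.058]
210 [0.519 0.172 0.054] [0.526 0.171 0.053]
212 [0.519 0.172 0.048] [0.525 0.165 0.045]
214 [0.519 0.172 0.043] [0.526 0.172 0.043]
216 [0.518 0.169 0.036] [0.524 0.163 0.033]
218 [0.515 0.155 0.022] [0.523 0.159 0.025]
220 [0.519 0.181 0.033] [0.526 0.179 0.032]
222 [0.514 0.152 0.009] [0.522 0.157 0.012]
224 [0.515 0.162 0.01 ] [0.523 0.164 0.011]
```

View pics/side5c.png

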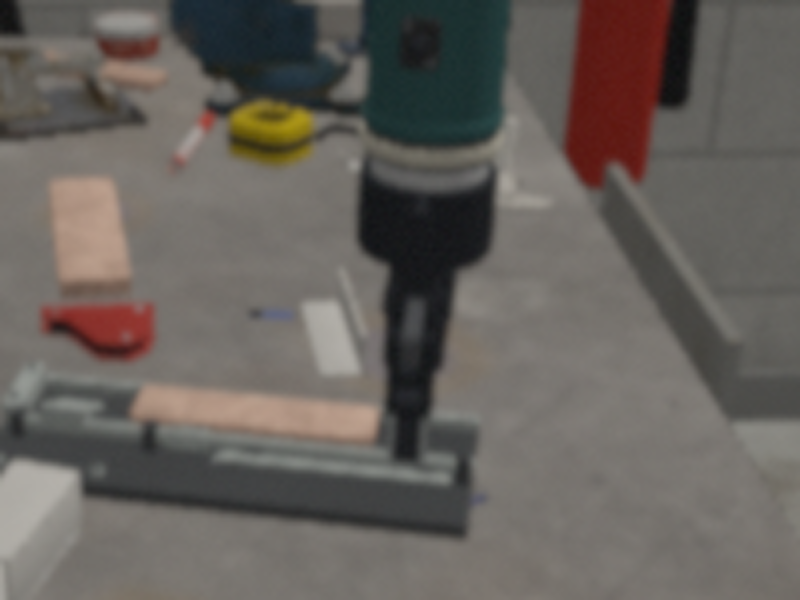

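Call:
servo_tool(moves=[[110, [0.0, 0, 0.002], 0], [110, [0, 0, 0.002], 0], [110, [0, 0, 0.002], 0], [110, [0, 0, 0.002], 0], [110, [0, 0, 0.002], 0], [110, [0, 0, 0.001], 0], [110, [0, 0, 0.001], 0], [110, [0, 0, 0.001], 0]])

```text
time: 5.78
tool_pos: [0.5185, 0.1355, 0.0081]
tcp_rot: [0.345, 3.12, -0.011]
wrist_force: [-2.6, -1.2, 6.3]
width: 0.569
```

```bash
python3 - <<'E'
from h import *
stat()
E
```

```text
t 5.78 p [0.5185 0.1355 0.0081] fix mm [-121.4   32.1] z 8.1 F [-2.6 -1.2  6.3] Ffix [-2.3 -1.7] w 48.4
turn needed 0.0015727221913428568 tilt [ 0.0021 -0.007  -1.    ]
```

Call:
servo_tool(moves=[[110, [0.001, -0.001, 0.001], 0], [110, [0, 0, 0.001], 0], [110, [0, 0, 0.001], 0], [110, [0, 0, 0.001], 0], [110, [0, 0, 0.001], 0], [110, [0, 0, 0.001], 0], [110, [0, 0, 0.001], 0], [110, [0, 0, 0.001], 0]])

```text
time: 6.45
tool_pos: [0.5185, 0.1355, 0.0054]
tcp_rot: [0.344, 3.119, -0.009]
wrist_force: [-2.0, -0.6, 6.1]
width: 0.568
```

```bash
python3 - <<'E'
from h import *
stat()
c,X=side('side6')
for v in range(210,232,2): print(v,X[v,304].round(3),X[v,295].round(3))
g=(X[...,:2]-T)@RF
k=(g[...,0]>-.095)&(g[...,0]<-.02)
for a in (.046,.05,.054,.058,.062,.066,.07,.074,.078,.08):
    kk=k&(abs(g[...,1]-a)<.002);print(a,kk.sum(),np.median(X[kk][:,2])*1000)
E
```

```text
t 6.45 p [0.5185 0.1355 0.0054] fix mm [-121.3   32.2] z 5.4 F [-2.  -0.6  6.1] Ffix [-1.8 -1. ] w 48.3
turn needed 0.002543497236412451 tilt [ 0.0033 -0.0061 -1.    ]
210 [0.519 0.171 0.053] [0.529 0.101 0.011]
212 [0.518 0.168 0.046] [0.53  0.108 0.01 ]
214 [0.518 0.167 0.04 ] [0.534 0.139 0.023]
216 [0.518 0.168 0.035] [0.534 0.141 0.019]
218 [0.517 0.166 0.029] [0.535 0.146 0.017]
220 [0.517 0.166 0.023] [0.536 0.159 0.019]
222 [0.517 0.167 0.019] [0.537 0.167 0.019]
224 [0.518 0.179 0.021] [0.539 0.179 0.021]
226 [0.516 0.169 0.009] [0.537 0.17  0.01 ]
228 [0.518 0.18  0.01 ] [0.538 0.178 0.01 ]
230 [0.519 0.188 0.011] [0.539 0.187 0.011]
0.046 97 232.46160102226008
0.05 103 248.87317767880825
0.054 137 233.35380518896008
0.058 76 213.36436488849031
0.062 42 19.255666521478165
0.066 52 18.888668419087193
0.07 57 11.194438943567356
0.074 51 11.319742176059263
0.078 72 19.331671761663205
0.08 71 10.91611139384656
```

View pics/side6c.png

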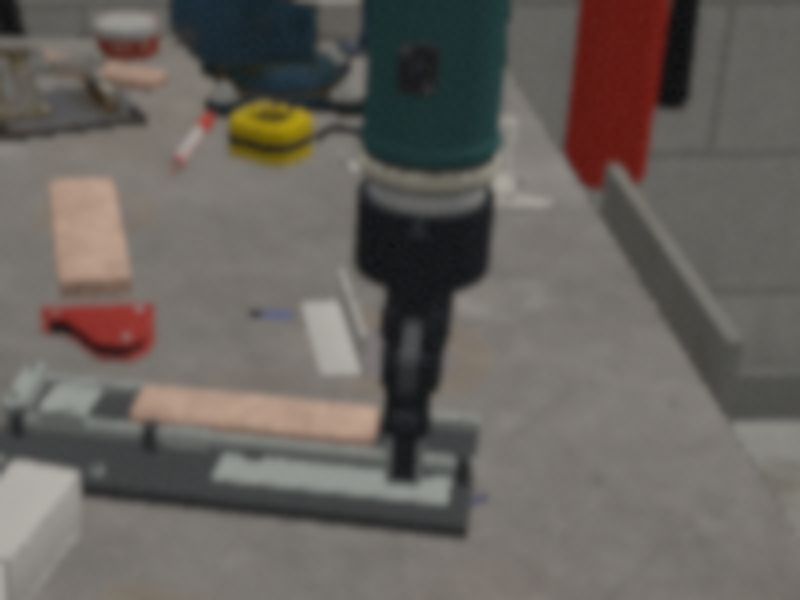

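Call:
servo_tool(moves=[[110, [0.002, -0.001, 0.003], 0], [110, [0.001, 0, 0.002], 0], [110, [0, 0, 0.002], 0], [110, [0, 0, 0.002], 0], [110, [0, 0, 0.002], 0], [110, [0, 0, 0.002], 0], [110, [0, 0, 0.002], 0], [110, [0, 0, 0.002], 0]])

```text
time: 7.17
tool_pos: [0.5185, 0.1351, 0.0018]
tcp_rot: [0.34, 3.117, -0.01]
wrist_force: [-8.0, -1.6, 17.5]
width: 0.568
```

```bash
cat >> h.py <<'E'
def pad(name):
    c,X=side(name); g=(X[...,:2]-T)@RF; z=X[...,2]
    for b in ((-.10,-.02),(-.03,-.013),(-.145,-.135)):
        k=(g[...,0]>b[0])&(g[...,0]<b[1])&(z>.013)&(z<.045)
        print(b,[(round(a*1000),int((k&(abs(g[...,1]-a)<.004)).sum()),round(float(np.median(z[k&(abs(g[...,1]-a)<.004)]))*1000,1)) if (k&(abs(g[...,1]-a)<.004)).any() else None for a in (.052,.058,.064,.070,.076)])
    # bar extents
    im=cv2.cvtColor(c['pixels'],cv2.COLOR_RGB2HSV)
    m=(im[...,0]<14)&(im[...,1]>50)&(im[...,2]>100)&(abs(g[...,1])<.03)&(abs(g[...,0])<.16)&(z>.018)&(z<.028)
    print('bar x',np.percentile(g[m][:,0],[1,50,99]).round(4),m.sum())
E
python3 - <<'E'
from h import *
stat()
pad('side7')
E
```

```text
t 7.17 p [0.5185 0.1351 0.0018] fix mm [-121.3   31.8] z 1.8 F [-8.  -1.6 17.5] Ffix [-7.4 -3.3] w 48.3
turn needed 0.004721403215569353 tilt [ 0.0052 -0.0067 -1.    ]
(-0.1, -0.02) [(52, 59, 15.3), (58, 62, 15.3), (64, 62, 15.2), (70, 64, 15.2), (76, 70, 15.0)]
(-0.03, -0.013) [(52, 12, 16.0), (58, 15, 14.7), (64, 13, 14.7), (70, 15, 15.5), (76, 15, 14.4)]
(-0.145, -0.135) [(52, 5, 14.9), (58, 9, 16.0), (64, 7, 15.3), (70, 11, 15.5), (76, 9, 15.4)]
bar x [-0.0975 -0.0268  0.0489] 534
```

View pics/side7c.png

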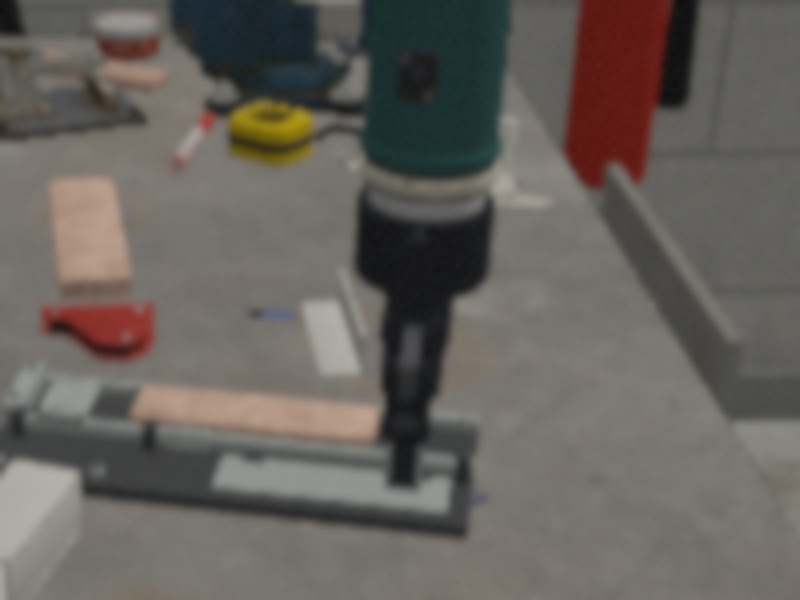

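The paddle reads level at z≈15 mm, so it is fully down, at about 17 N. The bar has not moved. Now pushing while keeping the downward bias.

Call:
servo_tool(moves=[[110, [0.0, 0, 0.0015], 0], [110, [-0.004, 0, 0.0015], 0.002], [110, [-0.004, 0, 0.0015], 0.002], [110, [-0.004, 0, 0.0015], 0], [110, [-0.004, 0, 0.0015], 0], [110, [-0.004, 0, 0.0015], 0], [110, [-0.004, 0, 0.0015], 0], [110, [-0.004, 0, 0.0015], 0]])

```text
time: 7.88
tool_pos: [0.5291, 0.1332, 0.0018]
tcp_rot: [-0.342, -3.09, 0.01]
wrist_force: [-18.9, 4.1, 27.3]
width: 0.57
```

```bash
python3 - <<'E'
from h import *
stat()
pad('side8')
E
```

```text
t 7.88 p [0.5291 0.1332 0.0018] fix mm [-110.5   32.3] z 1.8 F [-18.9   4.1  27.3] Ffix [-19.4  -0.1] w 48.4
turn needed 0.0014495346648413232 tilt [-0.0331 -0.0026 -0.9994]
(-0.1, -0.02) [(52, 64, 15.1), (58, 64, 14.9), (64, 65, 15.2), (70, 64, 15.3), (76, 71, 15.1)]
(-0.03, -0.013) [(52, 15, 14.7), (58, 11, 14.9), (64, 12, 15.6), (70, 15, 15.4), (76, 13, 15.0)]
(-0.145, -0.135) [(52, 8, 15.6), (58, 9, 15.5), (64, 8, 15.1), (70, 8, 14.6), (76, 10, 15.4)]
bar x [-0.0864 -0.0211  0.0489] 484
```

View image.

View pics/side8c.png

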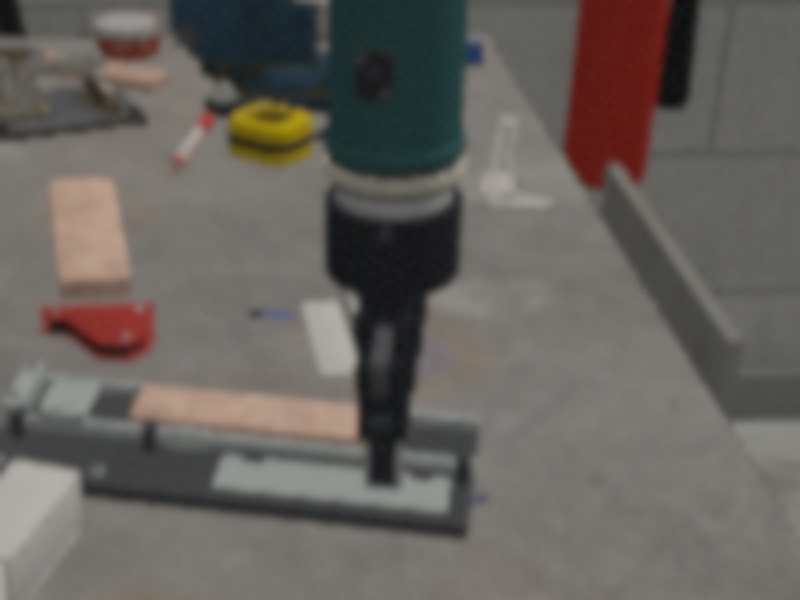

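Call:
servo_tool(moves=[[110, [-0.006, 0, -0.0008], 0], [110, [-0.008, 0, 0.0], 0], [110, [-0.008, 0, 0.0004], 0], [110, [-0.008, 0, 0.0004], 0], [110, [-0.008, 0, 0.0004], 0], [110, [-0.008, 0, 0.0004], 0], [110, [-0.004, 0, 0.0004], 0], [110, [-0.002, 0, 0.0004], 0]])

```text
time: 8.6
tool_pos: [0.5447, 0.129, 0.003]
tcp_rot: [-0.34, -3.013, 0.011]
wrist_force: [-4.3, 0.2, 8.3]
width: 0.569
```

```bash
python3 - <<'E'
from h import *
stat()
pad('side9')
E
```

```text
t 8.6 p [0.5447 0.129  0.003 ] fix mm [-94.3  31.6] z 3.0 F [-4.3  0.2  8.3] Ffix [-4.2 -0.7] w 48.4
turn needed -0.0017746905205318075 tilt [-0.1094  0.0052 -0.994 ]
(-0.1, -0.02) [(52, 52, 15.1), (58, 49, 15.5), (64, 107, 16.2), (70, 117, 16.4), (76, 72, 15.1)]
(-0.03, -0.013) [(52, 11, 15.2), (58, 13, 15.4), (64, 10, 15.2), (70, 12, 15.0), (76, 16, 14.8)]
(-0.145, -0.135) [(52, 7, 14.9), (58, 9, 15.4), (64, 8, 15.6), (70, 10, 15.8), (76, 10, 14.8)]
bar x [-0.0623  0.0005  0.0667] 459
```

View pics/side9c.png

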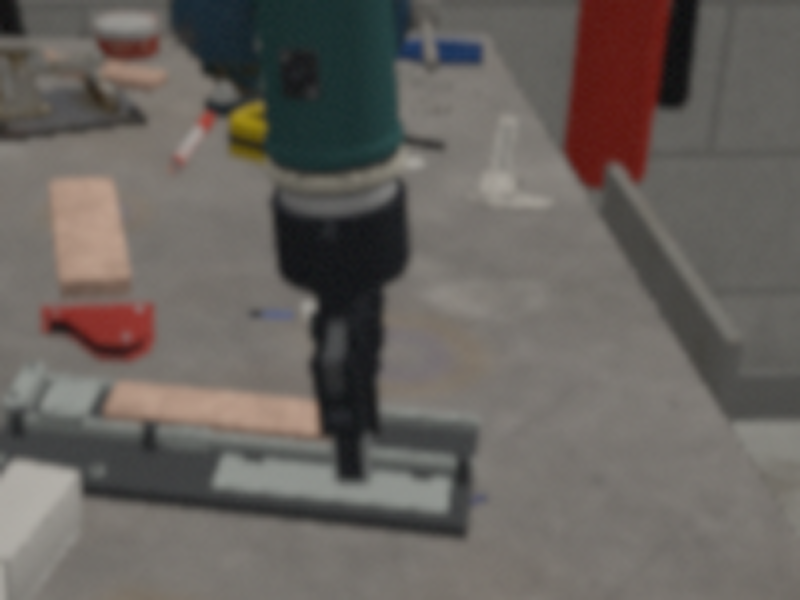

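Call:
servo_tool(moves=[[110, [-0.006, 0, -0.0006], 0], [110, [-0.006, 0, -0.0004], 0], [110, [-0.006, 0, -0.0004], 0], [110, [-0.006, 0, -0.0004], 0], [110, [-0.006, 0, -0.0004], 0], [110, [-0.006, 0, -0.0004], 0], [110, [-0.006, 0, -0.0004], 0], [110, [-0.006, 0, -0.0004], 0]])

```text
time: 9.32
tool_pos: [0.5472, 0.128, 0.0038]
tcp_rot: [-0.333, -2.915, 0.009]
wrist_force: [-15.3, 3.8, 16.7]
width: 0.568
```

```bash
python3 - <<'E'
from h import *
stat()
pad('side10')
print(bot.read_state()['joint_torque'].round(1),bot.read_state()['q'].round(3))
E
```

```text
t 9.32 p [0.5472 0.128  0.0038] fix mm [-91.8  31.2] z 3.8 F [-15.3   3.8  16.7] Ffix [-15.8   0.4] w 48.3
turn needed -0.0024983620766438897 tilt [-0.2051  0.0174 -0.9786]
(-0.1, -0.02) [(52, 47, 15.3), (58, 69, 15.3), (64, 124, 16.6), (70, 107, 15.9), (76, 74, 14.9)]
(-0.03, -0.013) [(52, 14, 15.0), (58, 13, 14.9), (64, 11, 15.4), (70, 14, 15.1), (76, 16, 14.1)]
(-0.145, -0.135) [(52, 8, 15.0), (58, 6, 14.8), (64, 9, 14.9), (70, 9, 15.4), (76, 9, 15.3)]
bar x [-0.0523  0.0084  0.0699] 429
[ -3.2 -44.3 -30.4  -1.4  -3.7   0.1] [ 0.154  0.406  1.87   0.056  1.068 -1.221]
```

Call:
servo_tool(moves=[[110, [0.006, 0, 0.0022], 0], [110, [0.006, 0, 0.0022], 0], [110, [0.006, 0, 0.0022], 0], [110, [0.006, 0, 0.0022], 0], [110, [0.006, 0, 0.002], 0], [110, [0.006, 0, 0.002], 0], [110, [0.006, 0, 0.002], 0], [110, [0.006, 0, 0.002], 0]])

```text
time: 10.03
tool_pos: [0.5265, 0.1382, 0.0109]
tcp_rot: [-0.34, -2.971, -0.001]
wrist_force: [2.6, -2.0, 3.9]
width: 0.569
```

```bash
python3 - <<'E'
from h import *
stat()
pad('side11')
E
```

```text
t 10.03 p [0.5265 0.1382 0.0109] fix mm [-114.2   36.5] z 10.9 F [ 2.6 -2.   3.9] Ffix [ 3.  -1.4] w 48.4
turn needed -0.0046613578929282085 tilt [-0.1499  0.018  -0.9885]
(-0.1, -0.02) [(52, 38, 19.6), (58, 36, 20.8), (64, 40, 22.4), (70, 41, 24.2), (76, 64, 24.9)]
(-0.03, -0.013) [(52, 9, 19.5), (58, 7, 20.5), (64, 6, 22.3), (70, 7, 24.4), (76, 16, 24.7)]
(-0.145, -0.135) [(52, 6, 19.5), (58, 4, 20.6), (64, 4, 22.7), (70, 6, 23.8), (76, 10, 24.6)]
bar x [-0.0757 -0.005   0.0713] 532
```

View pics/side11c.png

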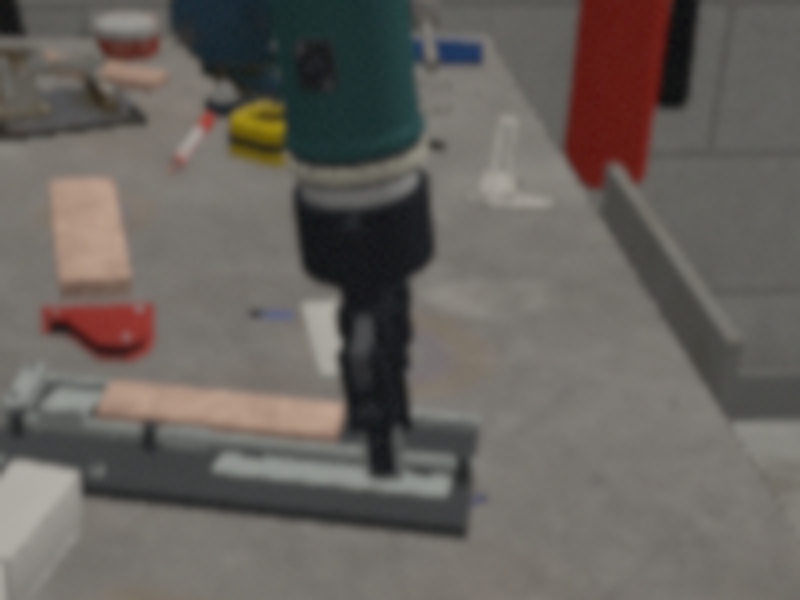

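Call:
servo_tool(moves=[[87, [0, -0.002, -0.001], 0], [87, [0, 0, 0.001], 0], [87, [-0.0003, 0, 0.002], 0], [87, [-0.0003, 0, 0.002], 0], [87, [-0.0003, -0.0003, 0.002], 0], [87, [-0.0003, -0.0003, 0.002], 0], [87, [-0.0003, -0.0003, 0.002], 0], [87, [-0.0003, -0.0003, 0.002], 0]])

```text
time: 10.75
tool_pos: [0.5252, 0.1361, 0.0012]
tcp_rot: [-0.34, -2.968, -0.005]
wrist_force: [-4.7, -2.5, 24.1]
width: 0.659
```

```bash
python3 - <<'E'
from h import *
stat()
pad('side12')
E
```

```text
t 10.75 p [0.5252 0.1361 0.0012] fix mm [-115.    34.2] z 1.2 F [-4.7 -2.5 24.1] Ffix [-4.  -3.5] w 56.0
turn needed -0.004774718280513346 tilt [-0.1518  0.0206 -0.9882]
(-0.1, -0.02) [(52, 62, 15.2), (58, 59, 15.1), (64, 67, 15.0), (70, 70, 15.2), (76, 70, 15.0)]
(-0.03, -0.013) [(52, 14, 15.7), (58, 11, 15.3), (64, 14, 15.8), (70, 14, 15.1), (76, 16, 15.3)]
(-0.145, -0.135) [(52, 8, 14.9), (58, 7, 14.9), (64, 6, 14.5), (70, 10, 15.1), (76, 8, 14.8)]
bar x [-0.0758 -0.0046  0.0712] 530
```

Call:
servo_tool(moves=[[87, [-0.0005, 0, 0.0012], 0], [87, [-0.014, 0, -0.001], 0], [87, [-0.014, 0, -0.001], 0], [87, [-0.014, 0, -0.0011], 0], [87, [-0.014, 0, -0.0012], 0], [87, [-0.014, 0, -0.0013], 0], [87, [-0.008, 0, -0.0004], 0], [87, [-0.006, 0, 0], 0]])

```text
time: 11.47
tool_pos: [0.5729, 0.1263, 0.0023]
tcp_rot: [-0.326, -2.883, -0.011]
wrist_force: [-18.3, 2.2, 23.6]
width: 0.661
```

```bash
python3 - <<'E'
from h import *
stat()
pad('side13')
E
```

```text
t 11.47 p [0.5729 0.1263 0.0023] fix mm [-66.3  35.2] z 2.3 F [-18.3   2.2  23.6] Ffix [-18.4  -1.9] w 56.2
turn needed -0.0010731403426860187 tilt [-0.2351  0.0339 -0.9714]
(-0.1, -0.02) [(52, 41, 15.0), (58, 42, 15.2), (64, 56, 15.3), (70, 100, 16.1), (76, 124, 16.5)]
(-0.03, -0.013) [(52, 14, 15.4), (58, 11, 15.1), (64, 14, 15.5), (70, 13, 15.2), (76, 12, 15.0)]
(-0.145, -0.135) [(52, 8, 15.0), (58, 7, 14.9), (64, 9, 15.4), (70, 10, 15.4), (76, 9, 15.4)]
bar x [-0.0195  0.0294  0.0759] 320
```

View pics/side13c.png

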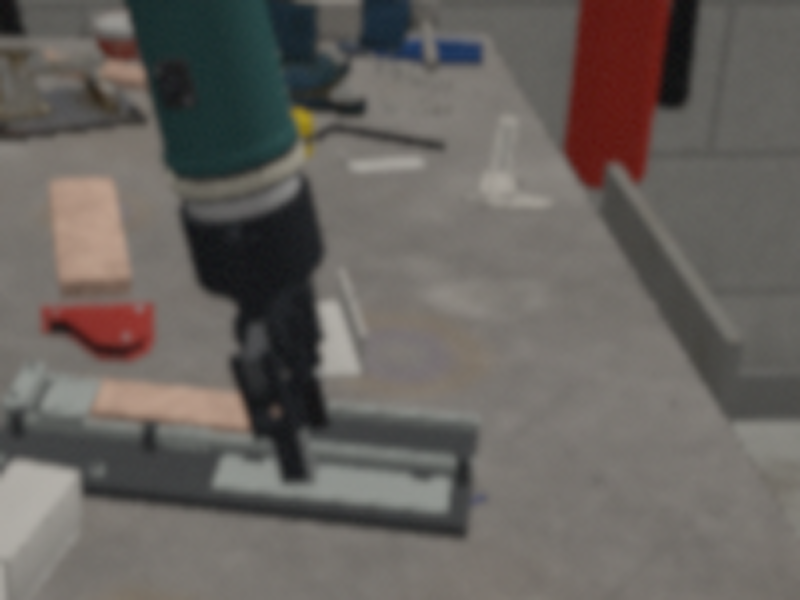

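Call:
servo_tool(moves=[[87, [-0.014, 0, -0.0024], 0], [87, [-0.014, 0, -0.0025], 0], [87, [-0.012, 0, -0.002], 0], [87, [-0.008, 0, -0.001], 0], [87, [-0.006, 0, -0.0004], 0], [87, [-0.005, 0, -0.0002], 0], [87, [-0.004, 0, 0], 0], [87, [-0.003, 0, 0.0003], 0]])

```text
time: 12.18
tool_pos: [0.5899, 0.123, 0.0041]
tcp_rot: [-0.317, -2.767, -0.017]
wrist_force: [-6.2, -2.4, 14.6]
width: 0.662
```

```bash
python3 - <<'E'
from h import *
stat()
pad('side14')
c=cam('top','top14')
cv2.imwrite('pics/top14c.png',cv2.resize(c['pixels'][140:265,180:330,::-1],None,fx=4.6,fy=4.6,interpolation=cv2.INTER_CUBIC))
E
```

```text
t 12.18 p [0.5899 0.123  0.0041] fix mm [-49.   35.7] z 4.1 F [-6.2 -2.4 14.6] Ffix [-5.5 -3.7] w 56.2
turn needed -0.000912520799022376 tilt [-0.3449  0.0511 -0.9372]
(-0.1, -0.02) [(52, 47, 15.1), (58, 45, 14.8), (64, 51, 14.9), (70, 100, 16.0), (76, 125, 16.3)]
(-0.03, -0.013) [(52, 11, 14.7), (58, 10, 15.4), (64, 10, 15.1), (70, 18, 15.7), (76, 19, 15.1)]
(-0.145, -0.135) [(52, 6, 15.1), (58, 7, 15.1), (64, 9, 14.7), (70, 10, 14.6), (76, 7, 15.0)]
bar x [0.0109 0.0486 0.1168] 229
```

View pics/side14c.png

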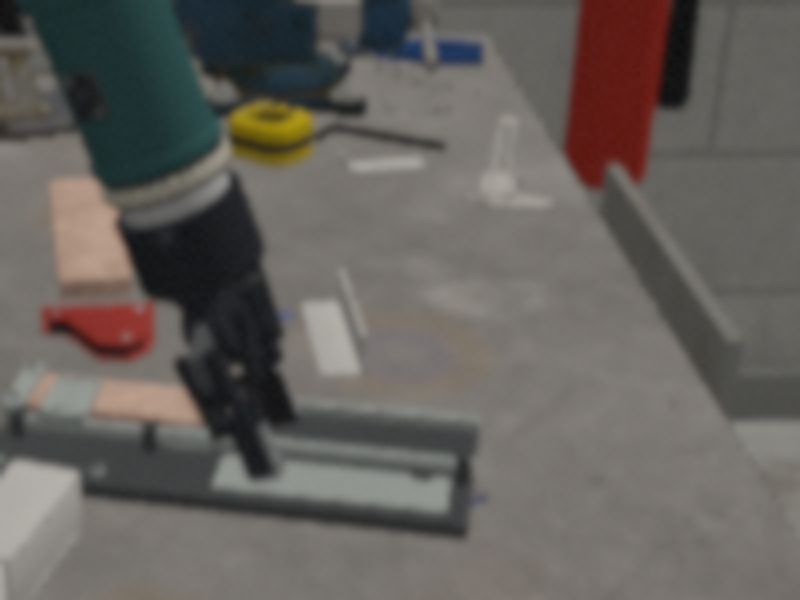

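View pics/top14c.png

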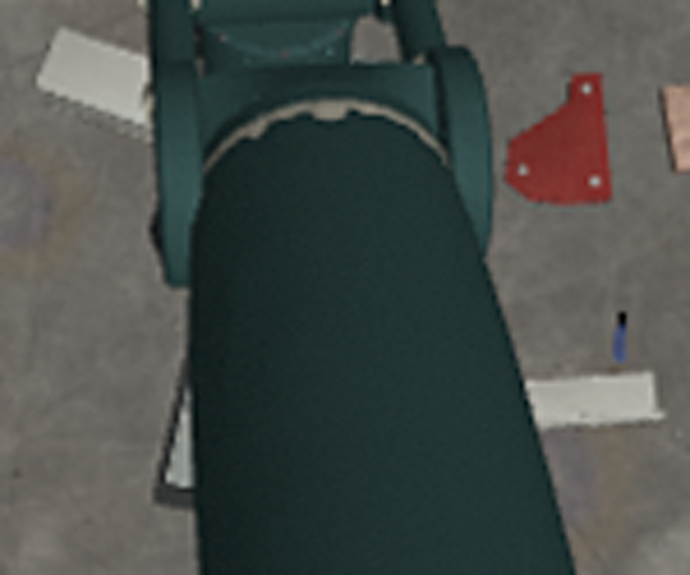

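Call:
servo_tool(moves=[[87, [-0.01, 0, -0.0026], 0], [87, [-0.01, 0, -0.0026], 0], [87, [-0.008, 0, -0.002], 0], [87, [-0.006, 0, -0.0012], 0], [87, [-0.004, 0, -0.0006], 0], [87, [-0.003, 0, -0.0002], 0], [87, [-0.003, 0, -0.0002], 0], [87, [-0.003, 0, -0.0002], 0]])

```text
time: 12.95
tool_pos: [0.5884, 0.1233, 0.0061]
tcp_rot: [-0.315, -2.649, -0.025]
wrist_force: [-5.9, -0.4, 12.9]
width: 0.661
```

```bash
python3 - <<'E'
from h import *
stat()
pad('side15')
im=cv2.imread('pics/side15.png');cv2.imwrite('pics/z15.png',cv2.resize(im[180:220,195:270],None,fx=10,fy=10,interpolation=cv2.INTER_CUBIC))
E
```

```text
t 12.95 p [0.5884 0.1233 0.0061] fix mm [-50.5  35.7] z 6.1 F [-5.9 -0.4 12.9] Ffix [-5.6 -1.7] w 56.2
turn needed -0.005782922310418437 tilt [-0.4515  0.0713 -0.8894]
(-0.1, -0.02) [(52, 44, 15.4), (58, 53, 15.0), (64, 59, 15.0), (70, 101, 15.9), (76, 136, 16.4)]
(-0.03, -0.013) [(52, 8, 15.6), (58, 12, 14.8), (64, 12, 15.4), (70, 16, 15.3), (76, 27, 16.6)]
(-0.145, -0.135) [(52, 9, 15.1), (58, 6, 15.1), (64, 10, 14.7), (70, 10, 15.1), (76, 9, 15.1)]
bar x [-0.0296  0.053   0.1166] 196
```

View pics/side15c.png

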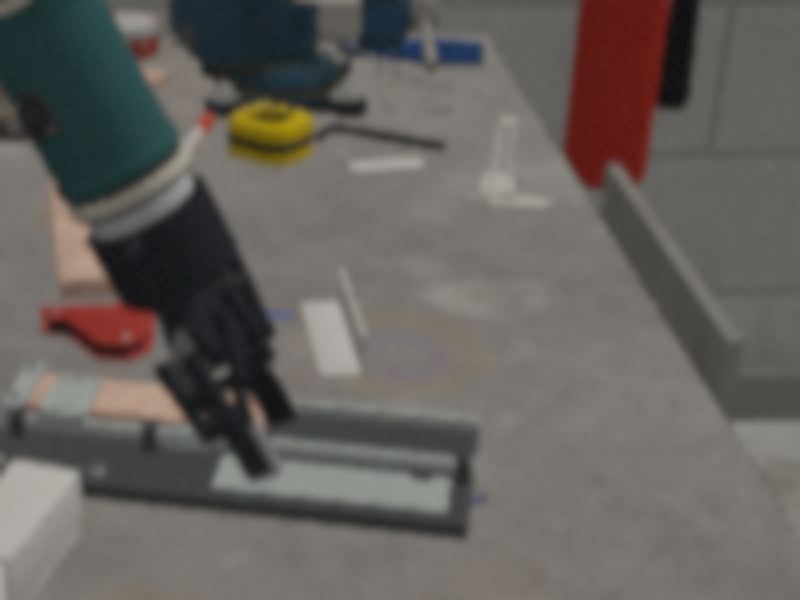

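View pics/z15.png

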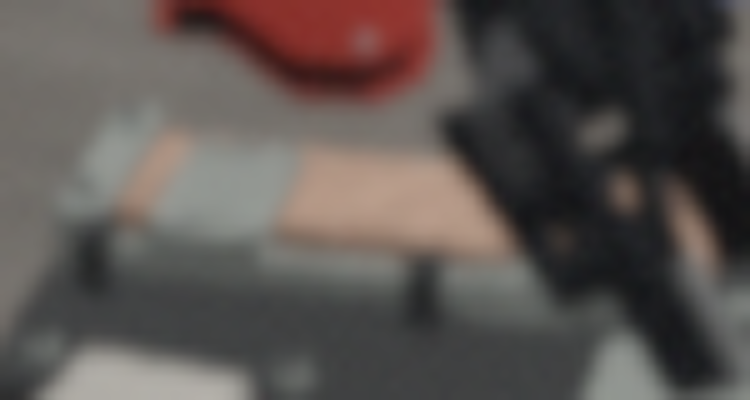

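The bar is against the stop. In the zoom its far end meets the stop at (150,180) with no gap, its near end reads −29.6 mm against −30 expected, and the paddle is still down. Next I back off the bar and then lift, releasing the paddle.

Call:
servo_tool(moves=[[87, [0.007, 0, 0.0036], 0], [87, [0.007, 0, 0.0036], 0], [87, [0.006, 0, 0.001], 0], [87, [0.002, 0, -0.003], 0], [87, [0.002, 0, -0.004], 0], [87, [0.002, 0, -0.004], 0], [87, [0.003, 0, -0.006], 0], [87, [0.004, 0, -0.008], 0]])

```text
time: 13.67
tool_pos: [0.5703, 0.1299, 0.0342]
tcp_rot: [-0.32, -2.651, -0.029]
wrist_force: [-0.1, 0.7, 0.7]
width: 0.663
```

```bash
python3 - <<'E'
from h import *
stat()
pad('side16')
E
```

```text
t 13.67 p [0.5703 0.1299 0.0342] fix mm [-69.6  38.1] z 34.2 F [-0.1  0.7  0.7] Ffix [-0.3  0.7] w 56.4
turn needed -0.009699023674223817 tilt [-0.448   0.0745 -0.8909]
(-0.1, -0.02) [(52, 53, 17.6), (58, 45, 18.3), (64, 48, 19.2), (70, 54, 19.8), (76, 73, 20.3)]
(-0.03, -0.013) [(52, 12, 17.5), (58, 10, 18.0), (64, 9, 19.1), (70, 11, 20.0), (76, 15, 19.9)]
(-0.145, -0.135) [(52, 7, 17.2), (58, 5, 18.1), (64, 5, 19.3), (70, 6, 20.0), (76, 11, 20.9)]
bar x [-0.0298  0.0302  0.1161] 378
```

View pics/side16c.png

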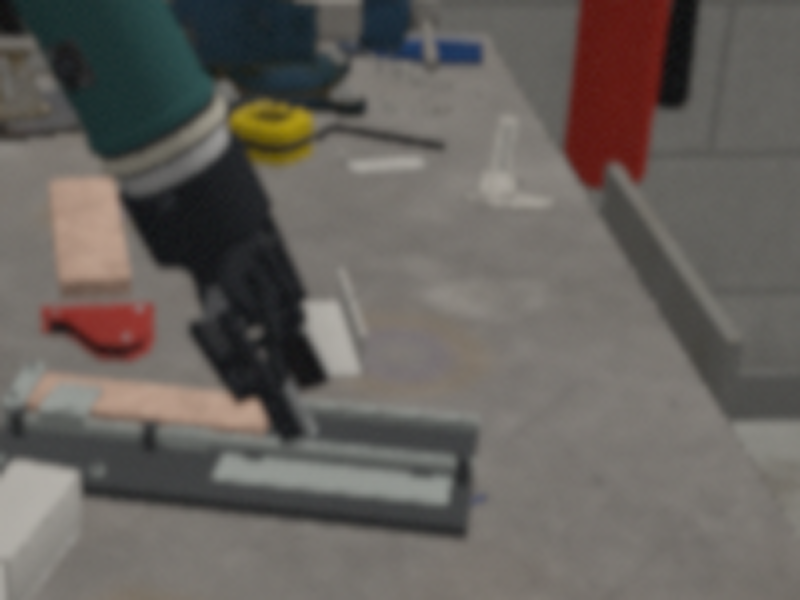

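Call:
servo_tool(moves=[[87, [0.01, 0, -0.018], 0], [87, [0.01, 0, -0.018], 0], [87, [0.01, 0, -0.018], 0], [87, [0.01, 0, -0.018], 0], [87, [0, 0, 0], 0], [87, [0, 0, 0], 0], [87, [0, 0, 0], 0], [87, [0, 0, 0], 0]])

```text
time: 14.38
tool_pos: [0.5686, 0.1337, 0.1218]
tcp_rot: [-0.319, -2.653, -0.029]
wrist_force: [0.5, 1.0, -0.1]
width: 0.654
```

```bash
python3 - <<'E'
from h import *
stat()
pad('side17')
im=cv2.imread('pics/side17.png');cv2.imwrite('pics/z17.png',cv2.resize(im[180:230,195:330],None,fx=5.8,fy=5.8,interpolation=cv2.INTER_CUBIC))
E
```

```text
t 14.38 p [0.5686 0.1337 0.1218] fix mm [-72.1  41.5] z 121.8 F [ 0.5  1.  -0.1] Ffix [0.2 1.1] w 55.6
turn needed -0.00963606723866861 tilt [-0.4466  0.0747 -0.8916]
(-0.1, -0.02) [(52, 56, 17.4), (58, 46, 18.1), (64, 46, 19.1), (70, 49, 20.0), (76, 72, 20.6)]
(-0.03, -0.013) [(52, 13, 17.7), (58, 9, 18.6), (64, 9, 19.3), (70, 8, 20.6), (76, 15, 20.7)]
(-0.145, -0.135) [(52, 8, 17.6), (58, 7, 18.1), (64, 5, 19.3), (70, 8, 19.6), (76, 9, 19.6)]
bar x [-0.0315  0.0256  0.1165] 399
```

View pics/z17.png

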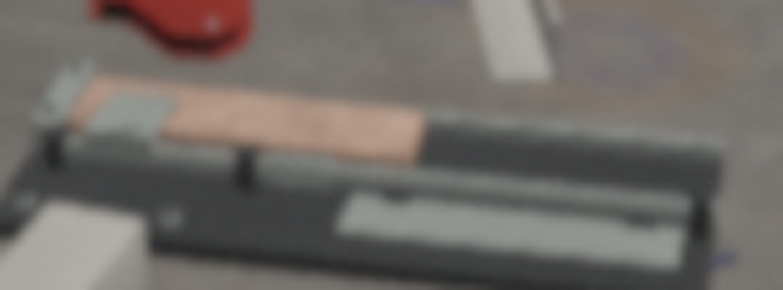

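Call:
servo_tool(moves=[[87, [0.036, 0, 0.018], 0], [87, [0.036, 0, 0.018], 0], [87, [0.036, 0, 0.018], 0], [87, [0.036, 0.0, 0.0], 0], [87, [0.03, 0, 0], 0], [87, [0, 0, 0], 0], [87, [0, 0, 0], 0], [87, [0, 0, 0], 0]])

```text
time: 15.1
tool_pos: [0.3815, 0.1749, 0.141]
tcp_rot: [-0.323, -2.634, -0.02]
wrist_force: [-0.9, -0.4, -0.5]
width: 0.659
```

```bash
python3 - <<'E'
from h import *
stat()
c=cam('top','top18')
cv2.imwrite('pics/top18c.png',cv2.resize(c['pixels'][130:265,180:330,::-1],None,fx=4.4,fy=4.4,interpolation=cv2.INTER_CUBIC))
E
```

```text
t 15.1 p [0.3815 0.1749 0.141 ] fix mm [-263.6   40.5] z 141.0 F [-0.9 -0.4 -0.5] Ffix [-0.8 -0.6] w 56.1
turn needed -0.011294892524165157 tilt [-0.4635  0.0714 -0.8832]
```

View pics/top18c.png

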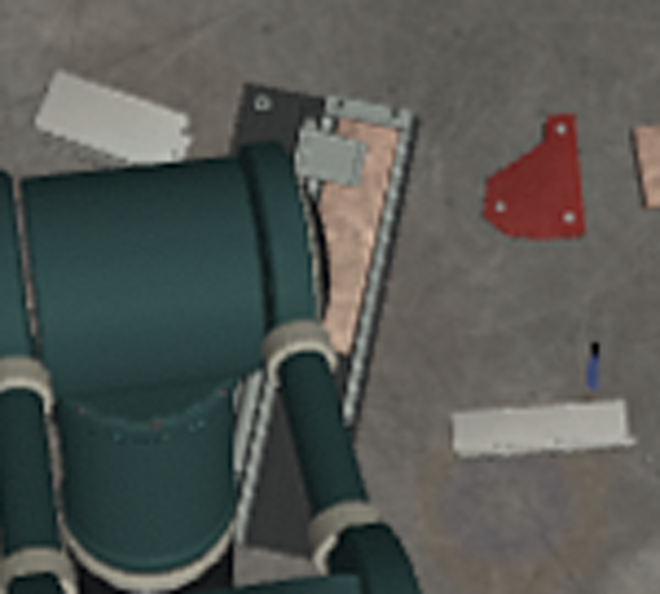

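The top view shows the bar's far end against the stop at (365,120) with no dark gap. The nose rests on the bar at (335,155). The magnet, tube and angle are where they were. I'm handing the job in.

```bash
python3 -c "
from workcell import bot
print(bot.finish_job())"
```

```text
the job is handed in; nothing more can be done
None
```

I handed the job in at about 15 s: the bar is against the end stop, and the released clip's nose rests on it. No verdict was reported.

**What I did:** I pressed the paddle fully down with one fingertip, pushed the bar under the nose to the stop with the other, then backed off and lifted clear. Midway I pulled back to reset, and the paddle came partly up while the bar was still short of the clip. I pressed it fully down again before finishing the push.

**Last checks:**
- **Paddle during the push:** it read level at z ≈ 15 mm each time I looked, both while the bar was being pushed and at the stop.
- **Bar:** there is no visible gap to the stop in the top and side views. Its near end reads about −30 to −31.5 mm against −30 expected, so its centre is about 43 to 45 mm along (41 needed).
- **Clip:** the paddle slope gives about 0.34 rad, which means the nose is on the bar. I could not measure the nose's force on it.
- **Surroundings:** the magnet, tube and angle offcut look unmoved. The robot was clear of everything.

**What disagreed:**
- **Fingertip position:** with the jaws partly closed, the fingertips were about 11–12 mm behind the reported TCP, where the description says 25 mm ahead. I set the height by the images and contact force instead.
- **Tool tilt:** friction tilted the tool to about 0.47 rad during the push, and the interface offers no way to turn it back. I saw no harm from it.

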